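# Open the slide-lid vial box

## Robot

A 7-joint arm with a two-finger parallel gripper is mounted at the origin on a cart in front of the work surface, level with it; the furniture and walls round the work are solid. World frame = base frame: x ahead of the robot, y to its left, z up, the work surface at z = 0. Lengths are in m, angles in rad, forces in N, time in s.
With the tool pointing down it reaches from about 0.425 to 0.925 m from the base axis. Payload 6.8 kg.
Tool frame: the origin (TCP) lies between the finger pads; the fingertips stand 14 mm ahead of it and the grasp point (between the pads) lies 5 mm behind it; z points along the fingers, y is the direction in which the jaws open and shut (so a half turn about z gives the same grasp; the last joint's range is limited). The gripper opens to 85 mm and grips with 20 to 120 N. Pads are 22 mm wide; open, the fingers measure 114 mm over their backs; the gripper's body (76 mm by 85 mm) begins 54 mm behind the grasp point. The pads swing forward as they close: fully open they stand 13 mm farther back than shut.
Start: joints at [-0.108, 0.477, 0.022, 1.555, -0.011, 1.109, -0.083], TCP at [0.675, 0, 0.245] pointing down, gripper open.
Joint ranges: [-2.96, 2.96], [-0.34, 2.1], [-1.41, 1.46], [0.24, 2.44], [-1.37, 4.51], [0.17, 1.92], [-2.96, 2.96]. Speed limits (rad/s): [2.39, 2.39, 3.14, 3.14, 3.14, 3.14, 3.14].

## Interface

Orientations are given as a unit quaternion [w, x, y, z].
In Python, from station import bot gives the robot as it stands.
- The arm moves only by the shell command python3 -m crank 'ROWS' [FORCE]. ROWS is JSON, a list of rows, each a list of 3 entries, a list of its own where there are three numbers: the shift along the tool's x, y, z in m, then the turn, a rotation vector about the tool's x, y, z in degrees, then the finger opening in m, from 0 to 0.0854. A call has 1 to 10 rows; each row shifts and turns the commanded pose from where the row before left it, along the tool's axes as they then stand; what a row does not reach is not made up. A row lasts 1/8 s, in which the tool goes at most 62.5 mm and 10.7 degrees, less where a joint would pass 70% of its speed; a pose out of reach is approached as far as the arm can. A call is refused whole if a number of a shift passes 0.0625 or a number of a turn 10.7, either way. A call with a gripper value outside its range is refused whole. The fingers move at their own pace and stop on an object; FORCE is the grip in N (left out, the last holds). Time passes only in rows, so rows that do not move let the fingers close. It gives the time, the measured TCP pose, the force and the opening at its end, in the units of the state.
- bot.get_obs(): the state, without advancing time (a new reading comes with each control period).
- bot.read_camera(name): name is "scene" or "side" or "wrist"; returns (picture, depth): 400x640x3 uint8, red, green, blue; 400x640 float32, m along the optical axis (not along the pixel's ray), 0 where there is no reading.
- bot.calibration(name): a dict with "fx", "fy", "cx", "cy" (pixels), "extrinsics" (4x4, takes a point from camera to world coordinates). Camera axes: x right, y down, z forward; pixel columns grow to the right and rows downward; lengths in m; the calibration is good to about 2 mm. A picture is of the moment at which its call begins: read the wrist's pose just before it. calibration takes no time and is no camera call; for the wrist camera it gives the pose at the moment of the call.
- bot.hand_in(): hands the job in, once; it reports no verdict.
The state is a dict: "t": time; "q": joint angles; "joint_vel": joint speeds; "joint_torque": joint torques, N m; "eef_pos": TCP position; "tool_rot": TCP orientation; "contact_force": force on the tool from outside, world axes, zero at the start; "torque": the same for the moment, N m; "gripper_width": opening from 0.0 (shut) to 1.0 (fully open).
Only numpy, scipy, OpenCV 4.12 (cv2) and the standard library are available. Lean on these libraries where they do the work, as an engineer would, in place of code of your own. Each camera call takes 0.05 s, during which the arm holds its last target.

## Task

The sample vials in the wooden slide-lid box are wanted for weighing. Open the box: from the finger hole, lift that end of the lid over the stop lip, slide the lid clear of its grooves, and leave it lying flat on the worktop. The vials stay in the box, and the scale, petri dish and mug stay where they are.

Things in the scene. Friction and masses are not known exactly. Their poses are not given: they have to be found in the camera images.
- vial_box: Open-topped pale wooden box, 124 (x) x 190 (y) x 45 mm, on non-slip feet: it does not shift. Origin on the worktop under its centre; +y points to the mouth, the end the lid slides out of; z up. Inner floor 8 mm, groove floors (ledges) along both sides 32 mm, rear wall 42 mm above the worktop. The compartment under the finger hole is empty: 106 mm wide, y = 10 to 84 mm.
- stop_lip (a point): Middle of the stop lip, at its top: the dark upper edge of the 11 mm front wall at the mouth, 36.5 mm above the worktop, 4.5 mm above the groove floors; this point is on the wall's centre line (box y = 89.5 mm, outer face 95 mm). A thumb notch 72 mm wide is cut in the middle of wall and lip, down to 12 mm above the worktop, so a finger can pass; the lip stands 22 mm wide on each side of it.
- keeper_end (a point): Point midway between the mouth ends of the two aluminium keeper strips (box y = -15 mm), at their underside, 42 mm up. They run from here to the rear end of the box, overhang the lid's long edges by 3 mm and are 3 mm thick (top at 45 mm). They leave 4 mm of play above the lid, so its hole end can tip up about 9 mm; beyond them it is free above.
- lid: Flat brown wooden lid, 112 (x) x 167 (y) x 6 mm, about 0.13 kg, loose. Origin at the centre of its underside, z up; same axes as the box when shut, +y toward the finger-hole end. Shut, it rests on the groove floors with its underside 32 mm up, its hole-end edge 1 to 2 mm behind the lip.
- finger_hole (a point): Centre of the lid's finger hole, half-way up its thickness (35 mm up when shut), 42 mm from the lid's centre along its +y; same axes. Through hole 64 (x) x 42 mm (y), corners rounded to 16 mm; 20.5 mm of wood between it and the lid's hole end. A finger put through and tilted about 30 degrees, tip toward the mouth, hooks under that wood and lifts and pulls it.
- vial_a_center (a point): Centre of a small capped glass vial, 19 mm diameter, 56 mm long, lying in the box's rear compartment, its z axis along its length.
- vial_b_center (a point): The same for the middle vial.
- vial_c_center (a point): The same for the third vial.
- scale: Pocket scale with dark cover, 128 x 64 x 24 mm, loose; origin under its centre.
- petri: Lidded petri dish, 90 mm diameter, 16 mm high, loose; origin under its centre.
- mug: White mug, 92 x 127 (with handle) x 95 mm, loose; origin under its centre.

How it is judged:
At the end, for the whole second after the job is handed in: The lid lies flat (within about 5 degrees, either face up) and at rest on the worktop, clear of the box; all three vials are still inside the box; the scale, the petri dish and the mug have not been shifted by more than 30 mm (height (world z) of lid between -0.01 and 0.012 m and (angle between lid's own z axis and vertical below 0.08 rad or angle between lid's own z axis and vertical above 3.06 rad) and linear speed of lid below 0.02 m/s and x of vial_a_center in the frame of vial_box between -0.055 and 0.055 m and y of vial_a_center in the frame of vial_box between -0.088 and 0.086 m and z of vial_a_center in the frame of vial_box between 0.008 and 0.036 m and x of vial_b_center in the frame of vial_box between -0.055 and 0.055 m and y of vial_b_center in the frame of vial_box between -0.088 and 0.086 m and z of vial_b_center in the frame of vial_box between 0.008 and 0.036 m and x of vial_c_center in the frame of vial_box between -0.055 and 0.055 m and y of vial_c_center in the frame of vial_box between -0.088 and 0.086 m and z of vial_c_center in the frame of vial_box between 0.008 and 0.036 m); the robot touches nothing.
It fails at once if the pocket scale is shifted by more than 30 mm (distance of scale from where it was at the start of the episode above 0.03 m).
It fails at once if the petri dish is shifted by more than 30 mm (distance of petri from where it was at the start of the episode above 0.03 m).
It fails at once if the mug is shifted by more than 30 mm (distance of mug from where it was at the start of the episode above 0.03 m).
It also fails if it takes over 64 s, if anything falls off the work surface, if the arm or the gripper's body presses on something with over 40 N, if the wrist force passes 120 N, or if a joint passes its speed limit or range.

## Working session

There is one attempt and no reset: what is moved stays moved. The work goes in short steps, Python scripts to look and compute and a shell command to move; the robot and the scene stay as the last step left them, time stands still between calls to the robot, and variables do not carry over. Pictures are saved under pics/ and viewed, and the job is handed in when it is done.

```bash
ls; mkdir -p pics; python3 - <<'E'
from station import bot
import cv2,numpy as np
for n in ["scene","side","wrist"]:
    p,d=bot.read_camera(n); cv2.imwrite(f"pics/{n}0.png",p[:,:,::-1]); np.save(f"{n}0.npy",d)
    c=bot.calibration(n); print(n,c["fx"],c["cx"],c["cy"],np.round(c["extrinsics"],3).tolist())
o=bot.get_obs(); print(o)
E
```

```text
pics
scene 494.42681216830675 320.9922173201333 205.93672210205222 [[0.806, -0.33, 0.492, 0.128], [-0.592, -0.462, 0.66, -0.534], [0.01, -0.823, -0.568, 0.626], [0.0, 0.0, 0.0, 1.0]]
side 415.781472731454 317.3670280715075 193.53793960314033 [[0.93, -0.234, 0.283, 0.38], [-0.367, -0.593, 0.717, -0.51], [0.0, -0.771, -0.637, 0.626], [0.0, 0.0, 0.0, 1.0]]
wrist 317.4548833160249 322.98142722868636 201.2744407846558 [[1.0, 0.001, 0.0, 0.675], [0.001, -0.96, -0.279, 0.071], [0.0, 0.279, -0.96, 0.373], [0.0, 0.0, 0.0, 1.0]]
{'t': 0.15, 'q': array([-0.10809991,  0.47760496,  0.02234917,  1.55621439, -0.01149047,
        1.1092972 , -0.08309483]), 'joint_vel': array([-0.00094344, -0.00240813, -0.00030457, -0.00414469,  0.00087995,
        0.00072181,  0.00035955]), 'joint_torque': array([ 1.55385478e-03, -5.96924365e+01,  1.60940632e+00, -2.81490952e+01,
        1.26662746e-02,  6.56643446e-03,  5.58682734e-05]), 'eef_pos': array([ 6.74565929e-01, -8.69064527e-06,  2.44556826e-01]), 'tool_rot': array([-4.54200247e-04,  7.07097772e-01,  7.07115446e-01, -5.29771626e-04]), 'contact_force': array([ 0.17221808, -0.13152456,  0.542963  ]), 'torque': array([0.05786303, 0.01066151, 0.01849916]), 'gripper_width': 0.9978944623694777}
```

View pics/scene0.png

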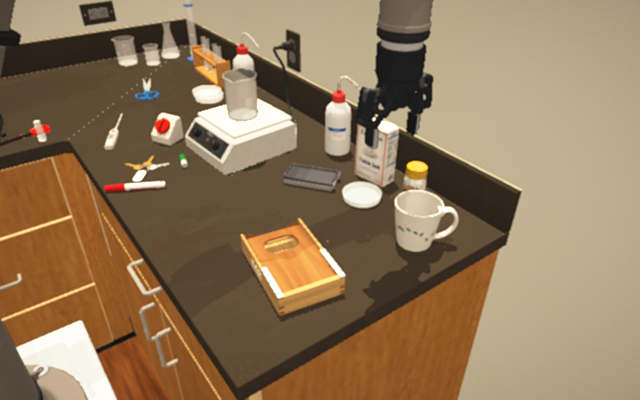

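View pics/side0.png

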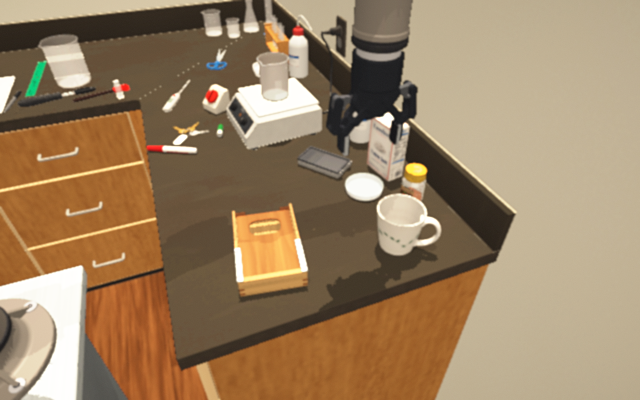

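View pics/wrist0.png

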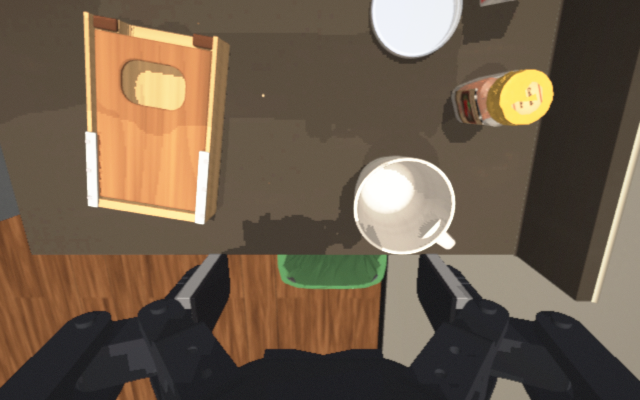

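The wrist view shows the box at upper left: its mouth with the dark lip pieces is at about (100,22) and (205,42), and the hole is at (154,85). The keepers run from about (92,133)/(203,152) to the bottom. The dish is at (415,15) and the mug at (405,205). Next I'll measure these.

```bash
cat > h.py <<'E'
from station import bot
import cv2,numpy as np
def ray(c,uv,z):
    E=np.array(c["extrinsics"]); uv=np.atleast_2d(uv).astype(float)
    d=np.c_[(uv[:,0]-c["cx"])/c["fx"],(uv[:,1]-c["cy"])/c["fy"],np.ones(len(uv))]@E[:3,:3].T
    o=E[:3,3]; s=(z-o[2])/d[:,2]
    return o+d*s[:,None]
def cloud(c,d):
    E=np.array(c["extrinsics"]); v,u=np.mgrid[:d.shape[0],:d.shape[1]]
    P=np.stack([(u-c["cx"])/c["fx"]*d,(v-c["cy"])/c["fy"]*d,d],-1)
    return P@E[:3,:3].T+E[:3,3]
E
python3 - <<'E'
from h import *
c=bot.calibration("wrist"); d=np.load("wrist0.npy")
P=cloud(c,d); print((d==0).mean())
print("keeper/tops z", P[110:125,110:130,2].mean(), P[180,150],P[85,154],P[170,92],P[190,203])
im=cv2.imread("pics/wrist0.png")
big=cv2.resize(im[0:240,60:260],None,fx=3,fy=2.5,interpolation=cv2.INTER_CUBIC); big=cv2.resize(im[0:235,70:240],None,fx=2.5,fy=2.5,interpolation=cv2.INTER_CUBIC)
cv2.imwrite("pics/w0z.png",big)
im=cv2.imread("pics/side0.png"); cv2.imwrite("pics/s0z.png",cv2.resize(im[110:310,140:460],None,fx=2.5,fy=2.5))
for n,uv in dict(lipL=(87,14),lipR=(228,38),rearL=(88,206),rearR=(203,222),hole=(154,85)).items(): print(n,ray(c,uv,0.042)[0].round(4))
cs=bot.calibration("side");ds=np.load("side0.npy");Q=cloud(cs,ds)
for n,uv in dict(scale=(325,160),petri=(364,186),vialgreen=(220,130),pen=(172,150),pentip=(196,151),keys=(185,130),red=(215,98),scaleL=(298,163),bigscale=(240,135),edge=(165,280),edge2=(157,200)).items(): print(n,Q[uv[1],uv[0]].round(3))
E
```

```text
0.00409765625
keeper/tops z 0.03953362049941413 [ 0.48987553 -0.00230941  0.03926797] [0.49181003 0.09584288 0.00626357] [0.43379244 0.00949957 0.044587  ] [ 0.54795881 -0.0117609   0.04544243]
lipL [0.4568 0.1552 0.042 ]
lipR [0.5857 0.1352 0.042 ]
rearL [ 0.4195 -0.0307  0.042 ]
rearR [ 0.5428 -0.0491  0.042 ]
hole [0.5097 0.0934 0.042 ]
scale [0.715 0.284 0.024]
petri [0.763 0.161 0.017]
vialgreen [0.499 0.538 0.017]
pen [0.361 0.491 0.012]
pentip [0.42  0.47  0.008]
keys [0.407 0.599 0.003]
red [0.516 0.675 0.048]
scaleL [0.655 0.32  0.006]
bigscale [0.543 0.477 0.025]
edge [0.297 0.06  0.002]
edge2 [0.304 0.308 0.001]
```

View pics/w0z.png

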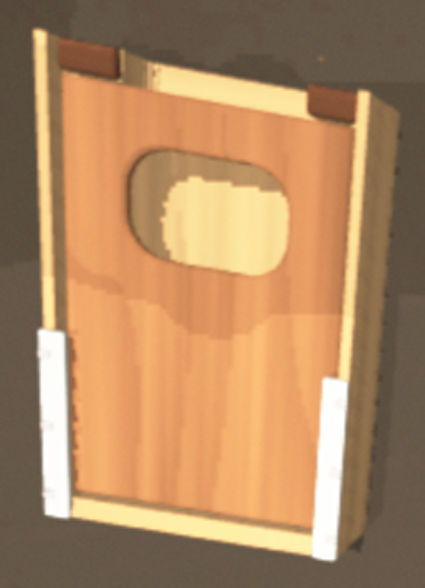

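View pics/s0z.png

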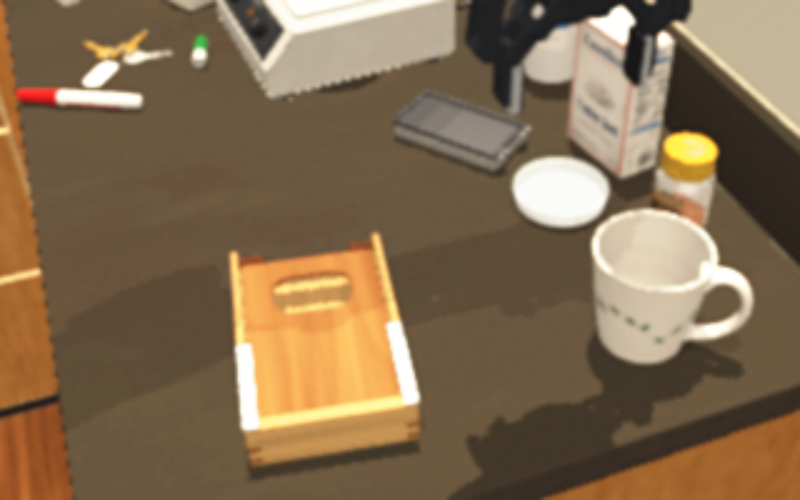

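```bash
python3 - <<'E'
from h import *
c=bot.calibration("wrist"); d=np.load("wrist0.npy"); P=cloud(c,d)
im=cv2.imread("pics/wrist0.png"); hsv=cv2.cvtColor(im,cv2.COLOR_BGR2HSV)
m=((hsv[...,1]<60)&(hsv[...,2]>190)).astype(np.uint8); m[:,240:]=0; m[:100]=0; m[235:]=0
cs,_=cv2.findContours(m,cv2.RETR_EXTERNAL,cv2.CHAIN_APPROX_NONE)
for k in cs:
    if cv2.contourArea(k)<100: continue
    w=ray(c,k[:,0],0.045)[:,:2].astype(np.float32)
    r=cv2.minAreaRect(w*1000); b=cv2.boxPoints(r); print("keeper",np.round(r[0],1),np.round(r[1],1),round(r[2],2)); print(b.round(1).tolist())
# hole
z=P[...,2]; hm=(z<0.030).astype(np.uint8); sub=np.zeros_like(hm); sub[55:115,110:195]=hm[55:115,110:195]
n,l,st,ce=cv2.connectedComponentsWithStats(sub); print(st,ce)
k=np.argmax(st[1:,4])+1
cs,_=cv2.findContours((l==k).astype(np.uint8),cv2.RETR_EXTERNAL,cv2.CHAIN_APPROX_NONE)
w=ray(c,cs[0][:,0],0.038)[:,:2].astype(np.float32)*1000; r=cv2.minAreaRect(w); print("hole",r, w.min(0),w.max(0))
# lid by colour
lm=((hsv[...,0]<=14)&(hsv[...,1]>90)&(hsv[...,2]>110)).astype(np.uint8); lm[:,240:]=0; lm[225:]=0
lm=cv2.morphologyEx(lm,cv2.MORPH_OPEN,np.ones((3,3)))
cs,_=cv2.findContours(lm,cv2.RETR_EXTERNAL,cv2.CHAIN_APPROX_NONE); k=max(cs,key=cv2.contourArea)
w=ray(c,k[:,0],0.038)[:,:2].astype(np.float32)*1000; r=cv2.minAreaRect(w); print("lid",r,cv2.boxPoints(r).round(1).tolist())
im[lm>0]=(255,0,0); im[l==np.argmax(st[1:,4])+1]=(0,255,0); cv2.imwrite("pics/m0.png",cv2.resize(im[:240,60:260],None,fx=2.5,fy=2.5))
E
```

```text
keeper [546.1 -10. ] [80.2 10.5] 80.29
[[534.2000122070312, -48.599998474121094], [544.5, -50.400001525878906], [558.0999755859375, 28.600000381469727], [547.7000122070312, 30.399999618530273]]
keeper [433.3   9.5] [80.1 10.7] 80.23
[[421.20001220703125, -29.100000381469727], [431.79998779296875, -30.899999618530273], [445.3999938964844, 48.0], [434.79998779296875, 49.900001525878906]]
[[     0      0    640    400 253505]
 [   122     61     63     49   2495]] [[321.13854559 200.62844914]
 [153.01523046  84.84368737]]
hole ((506.8828125, 93.34678649902344), (41.23417282104492, 61.07310485839844), 80.26607513427734) [475.6336   70.83636] [537.7954  115.65276]
lid ((499.4853820800781, 58.44417190551758), (178.92823791503906, 112.14303588867188), 80.169677734375) [[429.0, -20.100000381469727], [539.5, -39.29999923706055], [570.0, 137.0], [459.5, 156.1999969482422]]
```

View pics/m0.png

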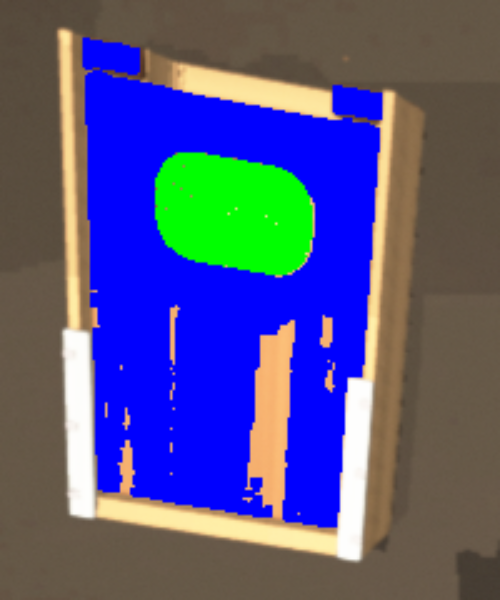

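The box frame comes out at origin ≈ (0.499, 0.054) with yaw −9.75°. The white keepers and the hole agree on this to within about 1 mm. 

Hooking isn't the only option here. The 20.5 mm strip of wood can be pinched along box y, with one finger in the hole and the other in the thumb notch. I'll hover over it first, at about (0.511, 0.125).

```bash
python3 -m crank '[[[0.025,-0.0327,0.02],[0,0,0],0.045],[[0.025,-0.0327,0.02],[0,0,0],0.045],[[0.025,-0.0327,0.02],[0,0,0],0.045],[[0.025,-0.0327,0.02],[0,0,0],0.045],[[0.025,-0.0327,0.02],[0,0,0],0.045],[[0,0,0],[0,0,0],0.045]]' 30
python3 -m crank '[[[0,0,0],[0,0,-10.03],0.045],[[0,0,0],[0,0,-10.03],0.045],[[0,0,0],[0,0,-10.03],0.045],[[0,0,0],[0,0,-10.03],0.045],[[0,0,0],[0,0,-10.03],0.045],[[0,0,0],[0,0,-10.03],0.045],[[0,0,0],[0,0,-10.03],0.045],[[0,0,0],[0,0,-10.03],0.045],[[0,0,0],[0,0,0],0.045]]'
python3 - <<'E'
from h import *
from scipy.spatial.transform import Rotation as R
o=bot.get_obs(); p,d=bot.read_camera("wrist"); cv2.imwrite("pics/w1.png",p[:,:,::-1])
p,d=bot.read_camera("side"); cv2.imwrite("pics/s1.png",p[:,:,::-1])
q=o["tool_rot"]; M=R.from_quat([*q[1:],q[0]]).as_matrix(); print(o["eef_pos"],M.round(4).tolist(),o["q"].round(2),o["contact_force"])
E
```

```text
t: 0.9
eef_pos: [0.5078, 0.1269, 0.1436]
tool_rot: [-0.002, 0.705, 0.709, -0.002]
contact_force: [1.3, -0.3, 0.3]
gripper_width: 0.528
t: 2.02
eef_pos: [0.5124, 0.1242, 0.1456]
tool_rot: [0.0, 0.087, 0.996, 0.0]
contact_force: [0.1, -0.1, -0.5]
gripper_width: 0.529
[0.51241785 0.12421058 0.14555018] [[-0.985, 0.1726, 0.0006], [0.1726, 0.985, 0.0002], [-0.0006, 0.0003, -1.0]] [-0.07  0.38 -0.34  1.98  0.18  0.81  0.88] [ 0.08794909 -0.10352769 -0.5352602 ]
```

View pics/w1.png

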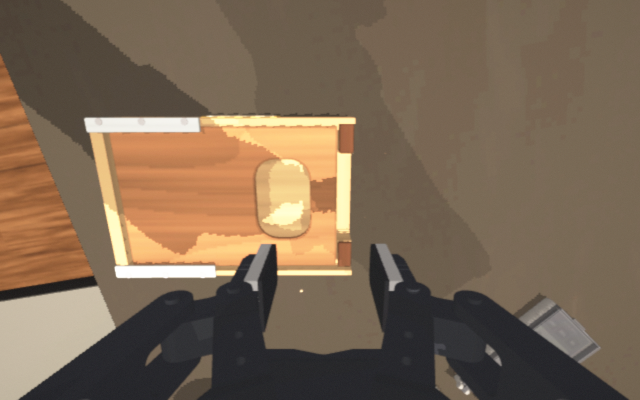

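View pics/s1.png

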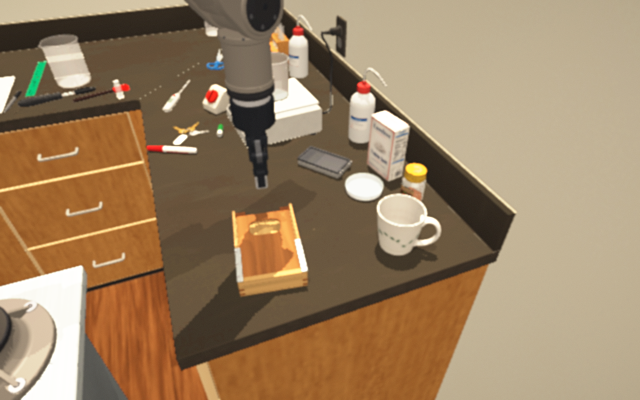

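The wrist view now has the mouth to the right. The hole is at about (283,198), the lid end edge near column 337, and the lip pieces at (346,138) and (344,255). I'll refine the strip position from this closer view.

```bash
python3 - <<'E'
from h import *
c=bot.calibration("wrist"); p,d=bot.read_camera("wrist"); P=cloud(c,d)
O=np.array([499.0,54.0]);ux=np.array([.9856,-.1692]);uy=np.array([.1692,.9856])
def bx(w): w=np.atleast_2d(w)[:,:2]*1000-O; return np.c_[w@ux,w@uy].round(1)
z=P[...,2]; hm=np.zeros(z.shape,np.uint8); hm[150:245,250:318]=(z<0.030)[150:245,250:318]
n,l,st,ce=cv2.connectedComponentsWithStats(hm); k=np.argmax(st[1:,4])+1
cs,_=cv2.findContours((l==k).astype(np.uint8),cv2.RETR_EXTERNAL,cv2.CHAIN_APPROX_NONE)
w=bx(ray(c,cs[0][:,0],0.038)); print("hole",w.min(0),w.max(0),(w.min(0)+w.max(0))/2)
hh=bx(ray(c,cs[0][:,0],0.038)).astype(np.float32); print(cv2.minAreaRect(hh))
for n,uv,zz in [("lidedge top",(338,140),.038),("lidedge",(336,200),.038),("lidedge",(335,262),.038),("kL",(199.5,125),.045),("kR",(215,272),.045),("lip",(355,140),.0365),("lip",(351,255),.0365)]: print(n,bx(ray(c,uv,zz)))
cv2.imwrite("pics/w1z.png",cv2.resize(p[100:300,200:400,::-1],None,fx=3,fy=3))
E
```

```text
hole [-32.7  20.2] [29.1 61.1] [-1.8  40.65]
((-1.8000011444091797, 40.650001525878906), (40.89999771118164, 61.80000305175781), 90.0)
lidedge top [[-47.2  83.2]]
lidedge [[-1.5 82. ]]
lidedge [[51.4 81.6]]
kL [[-58.6 -14.3]]
kR [[ 56.2 -14.9]]
lip [[-47.   95.8]]
lip [[45.9 94.7]]
```

View pics/w1z.png

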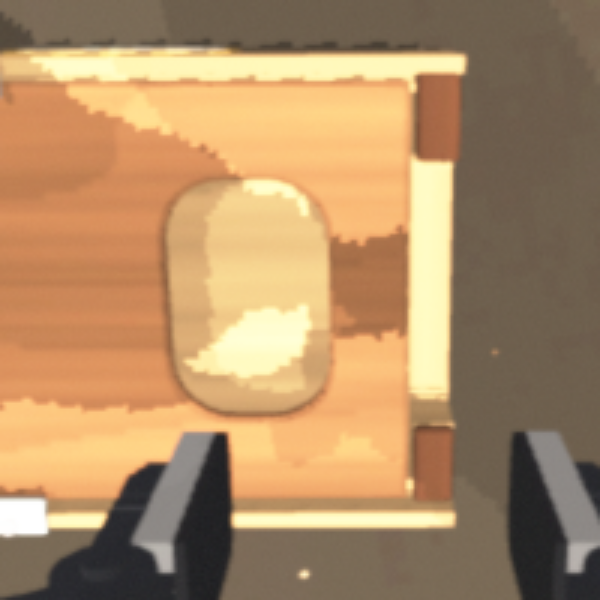

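```bash
python3 -m crank '[[[0,0,0.03],[0,0,0],0.045],[[0,0,0.03],[0,0,0],0.045],[[0,0,0.01],[0,0,0],0.045],[[0,0,0.01],[0,0,0],0.045],[[0,0,0.01],[0,0,0],0.045],[[0,0,0.01],[0,0,0],0.045],[[0,0,0.01],[0,0,0],0.045],[[0,0,0],[0,0,0],0.045]]'
python3 - <<'E'
from h import *
for n in ["side","scene","wrist"]:
    p,d=bot.read_camera(n); s=p[170:310,200:340] if n=="side" else (p[200:320,220:360] if n=="scene" else p)
    cv2.imwrite(f"pics/{n}2.png",cv2.resize(s[:,:,::-1],None,fx=4 if n!="wrist" else 1,fy=4 if n!="wrist" else 1,interpolation=cv2.INTER_CUBIC))
print(bot.get_obs()["contact_force"],bot.get_obs()["eef_pos"])
E
```

```text
t: 3.18
eef_pos: [0.511, 0.1248, 0.0345]
tool_rot: [-0.001, 0.085, 0.996, -0.0]
contact_force: [-0.4, 0.3, -1.1]
gripper_width: 0.528
[-1.28097559 -0.80438098  0.54765808] [0.51173585 0.12510449 0.0355238 ]
```

View pics/side2.png

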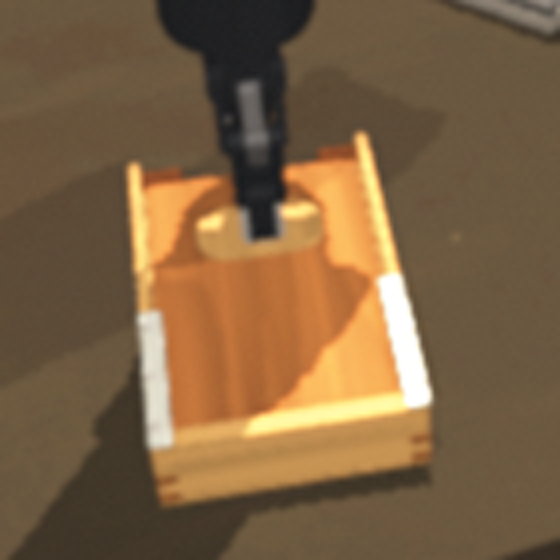

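View pics/wrist2.png

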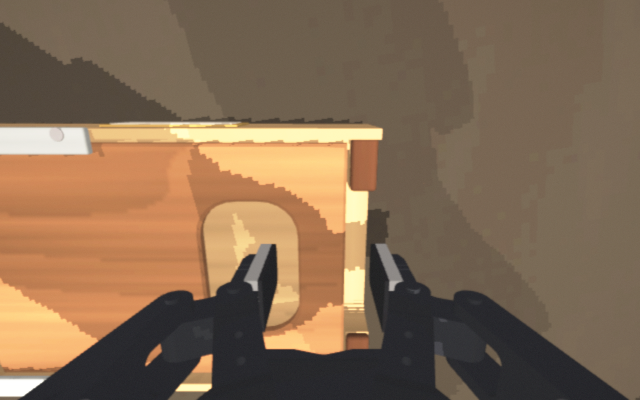

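One finger stands in the hole and the other in the thumb notch, both without contact. I'll close on the strip.

```bash
python3 -m crank '[[[0,0,0],[0,0,0],0.015],[[0,0,0],[0,0,0],0.01],[[0,0,0],[0,0,0],0.01],[[0,0,0],[0,0,0],0.01],[[0,0,0],[0,0,0],0.01],[[0,0,0],[0,0,0],0.01]]' 40
python3 -m crank '[[[0,0,0],[0,0,0],0.005],[[0,0,0],[0,0,0],0.005],[[0,0,0],[0,0,0],0.005]]' 90
python3 - <<'E'
from h import *
o=bot.get_obs(); print(o["contact_force"],o["torque"],o["eef_pos"],o["gripper_width"]*85.4)
p,d=bot.read_camera("wrist"); cv2.imwrite("pics/w3.png",p[:,:,::-1])
E
```

```text
t: 4.08
eef_pos: [0.5118, 0.125, 0.0358]
tool_rot: [0.0, 0.085, 0.996, 0.0]
contact_force: [-1.2, -0.5, 5.9]
gripper_width: 0.224
t: 4.45
eef_pos: [0.5119, 0.1251, 0.0359]
tool_rot: [0.0, 0.085, 0.996, 0.0]
contact_force: [-1.4, -0.1, 7.7]
gripper_width: 0.206
[-1.36423467 -0.08752775  7.70228744] [-0.16826335  0.36715031 -0.05075445] [0.51186242 0.12507485 0.03591991] 17.630424124606677
```

View pics/w3.png

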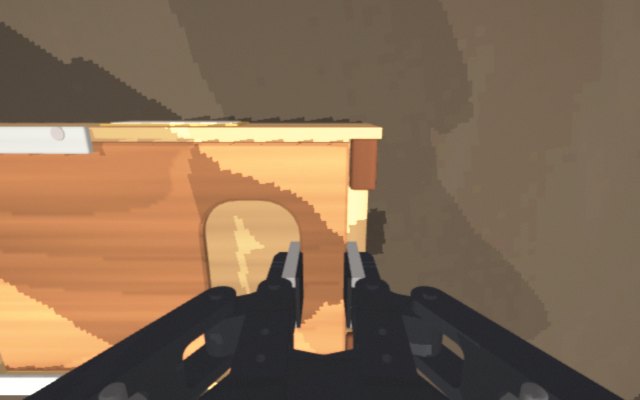

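```bash
python3 -m crank '[[[0,0,-0.0017],[-0.63,0,0],0.005],[[0,0,-0.0017],[-0.63,0,0],0.005],[[0,0,-0.0017],[-0.62,0,0],0.005],[[0,0,-0.0017],[-0.62,0,0],0.005],[[0,0,0],[0,0,0],0.005],[[0,0,0],[0,0,0],0.005]]'
python3 - <<'E'
from h import *
o=bot.get_obs(); print(o["contact_force"],o["torque"],o["eef_pos"],o["gripper_width"]*85.4)
c=bot.calibration("wrist");p,d=bot.read_camera("wrist"); cv2.imwrite("pics/w4.png",p[:,:,::-1]); P=cloud(c,d)
for u,v in [(335,220),(340,170),(280,170),(200,170),(100,200),(20,250),(20,330),(150,330)]: print((u,v),P[v,u].round(4))
E
```

```text
t: 5.25
eef_pos: [0.5114, 0.1246, 0.042]
tool_rot: [0.002, 0.085, 0.996, 0.022]
contact_force: [0.6, -0.4, -0.4]
gripper_width: 0.207
[ 0.57959848 -0.37946685 -0.42100432] [-0.24146407 -0.07566612  0.0721982 ] [0.51140512 0.12459866 0.04201638] 17.718612652589492
(335, 220) [0.4878 0.134  0.0429]
(340, 170) [0.4669 0.1394 0.0426]
(280, 170) [0.4627 0.1154 0.0421]
(200, 170) [0.457  0.084  0.0423]
(100, 200) [0.4621 0.0402 0.0407]
(20, 250) [ 0.4777 -0.0022  0.0387]
(20, 330) [ 0.5158 -0.0192  0.0388]
(150, 330) [0.4918 0.0769 0.0932]
```

View pics/w4.png

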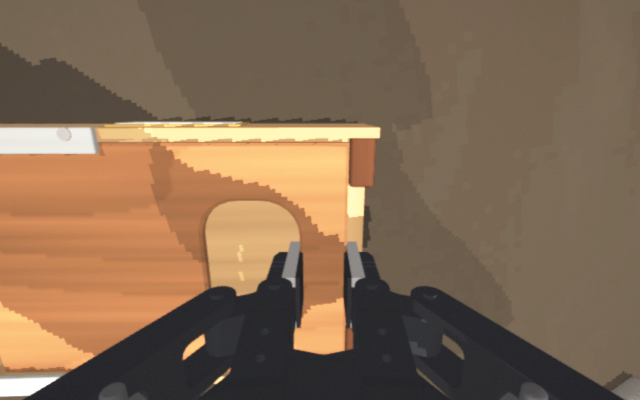

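```bash
python3 -m crank '[[[0,0,-0.001],[-0.3,0,0],0.005],[[0,0,-0.0012],[-0.3,0,0],0.005],[[0,0,0],[0,0,0],0.005],[[0,0,0],[0,0,0],0.005]]'
cat >> h.py <<'E'
O=np.array([499.0,54.0]);ux=np.array([.9856,-.1692]);uy=np.array([.1692,.9856])
def bx(w): w=np.atleast_2d(w)[:,:2]*1000-O; return np.c_[w@ux,w@uy].round(1)
def lidplane(tag):
    o=bot.get_obs(); c=bot.calibration("wrist");p,d=bot.read_camera("wrist"); P=cloud(c,d)
    cv2.imwrite(f"pics/{tag}.png",p[:,:,::-1])
    hsv=cv2.cvtColor(p,cv2.COLOR_RGB2HSV)
    m=(hsv[...,0]<18)&(hsv[...,1]>80)&(d>0)&(np.arange(640)[None]<350)&(np.arange(400)[:,None]<285)&(np.arange(400)[:,None]>150)
    Q=P[m]*1000; b=bx(Q/1000); z=Q[:,2]
    A=np.c_[b,np.ones(len(b))]; keep=np.ones(len(b),bool)&(z>25)
    for _ in range(6):
        k=np.linalg.lstsq(A[keep],z[keep],rcond=None)[0]; keep=abs(A@k-z)<1.5
    f=lambda y:k@[0,y,1]
    print("t",o["t"],"F",o["contact_force"].round(1),"T",o["torque"].round(2),"tcp box",bx(o["eef_pos"]),(o["eef_pos"][2]*1000).round(1),"gw",round(o["gripper_width"]*85.4,1))
    print("n",keep.sum(),"tilt deg",np.degrees(np.arctan(k[:2])).round(2),"top z at y=-80,-15,83:",[round(float(f(y)),1) for y in(-80,-15,83)], "y range",b[keep][:,1].min(),b[keep][:,1].max())
E
python3 -c "
from h import *
lidplane('w5')"
```

```text
t: 5.8
eef_pos: [0.5114, 0.1247, 0.0443]
tool_rot: [0.002, 0.085, 0.996, 0.027]
contact_force: [-1.1, 0.1, -0.8]
gripper_width: 0.211
t 5.8 F [-1.1  0.1 -0.8] T [-0.22  0.    0.02] tcp box [[ 0.3 71.8]] 44.3 gw 18.0
n 35565 tilt deg [0.04 3.1 ] top z at y=-80,-15,83: [37.6, 41.1, 46.4] y range -74.2 82.1
```

The lid end is now about 4 mm over the lip with a 3.1° tilt, and it still sits under the keepers. I'll pull along box +y.

```bash
python3 -m crank '[[[0,0.006,0.0002],[0,0,0],0.005],[[0,0.006,0.0002],[0,0,0],0.005],[[0,0.006,0.0002],[0,0,0],0.005],[[0,0.006,0.0002],[0,0,0],0.005],[[0,0.006,0.0002],[0,0,0],0.005],[[0,0,0],[0,0,0],0.005]]'
python3 -c "
from h import *
lidplane('w6')"
```

```text
t: 6.6
eef_pos: [0.5167, 0.1553, 0.045]
tool_rot: [0.002, 0.085, 0.996, 0.027]
contact_force: [-0.6, 0.9, -0.8]
gripper_width: 0.211
t 6.6 F [-0.6  0.9 -0.8] T [ 0.08  0.   -0.04] tcp box [[  0.3 102.9]] 45.0 gw 18.0
n 34324 tilt deg [0.06 3.35] top z at y=-80,-15,83: [35.9, 39.7, 45.4] y range -42.8 112.9
```

View pics/w6.png

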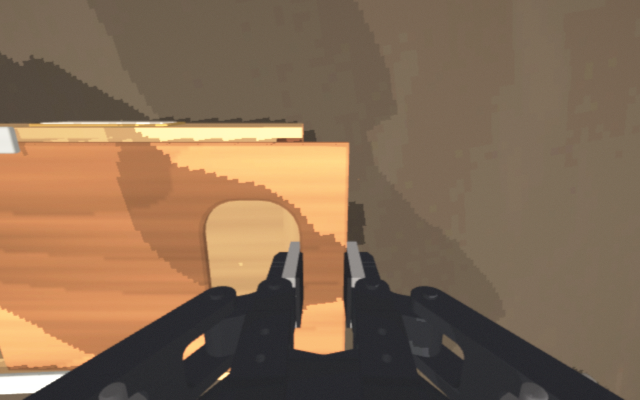

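```bash
python3 -m crank '[[[0,0.008,0.0002],[0,0,0],0.005],[[0,0.008,0.0002],[0,0,0],0.005],[[0,0.008,0.0002],[0,0,0],0.005],[[0,0.008,0.0002],[0,0,0],0.005],[[0,0.008,0.0002],[0,0,0],0.005],[[0,0.008,0.0002],[0,0,0],0.005],[[0,0.008,0.0002],[0,0,0],0.005],[[0,0.008,0.0002],[0,0,0],0.005],[[0,0,0],[0,0,0],0.005]]'
python3 -c "
from h import *
lidplane('w7')
p,d=bot.read_camera('side'); cv2.imwrite('pics/s7.png',p[:,:,::-1])"
```

```text
t: 7.78
eef_pos: [0.5275, 0.2185, 0.0469]
tool_rot: [0.002, 0.084, 0.996, 0.027]
contact_force: [-0.8, -0.4, -1.4]
gripper_width: 0.209
t 7.775 F [-0.8 -0.4 -1.4] T [0.08 0.02 0.01] tcp box [[  0.3 166.9]] 46.9 gw 17.9
n 31458 tilt deg [0.06 3.58] top z at y=-80,-15,83: [33.0, 37.1, 43.2] y range 20.1 177.1
```

View pics/s7.png

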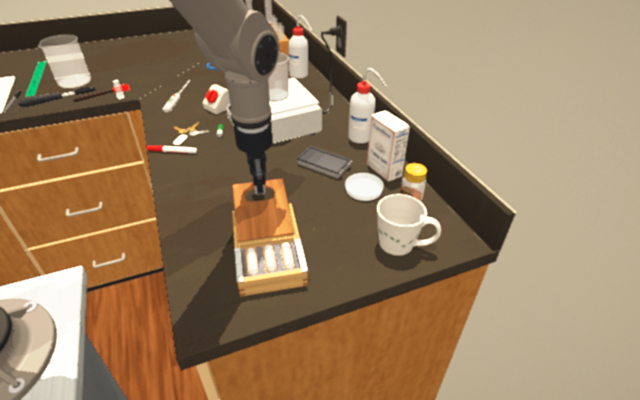

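View pics/w7.png

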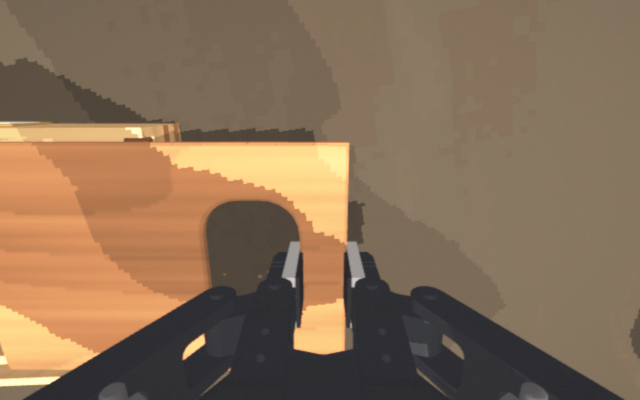

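The lid is past the keepers, with its rear edge at about y = +10 mm. The vials are visible at (250–290, 258). I'll lift straight up, then carry it clear.

```bash
python3 -m crank '[[[0,0,-0.008],[0,0,0],0.005],[[0,0,-0.012],[0,0,0],0.005],[[0,0,-0.015],[0,0,0],0.005],[[0,0,-0.015],[0,0,0],0.005],[[0,0,-0.01],[0,0,0],0.005],[[0,0,0],[0,0,0],0.005]]'
python3 -c "
from h import *
lidplane('w8')
p,d=bot.read_camera('side'); cv2.imwrite('pics/s8.png',p[:,:,::-1])"
```

```text
t: 8.62
eef_pos: [0.5275, 0.2144, 0.1078]
tool_rot: [0.003, 0.085, 0.996, 0.027]
contact_force: [0.9, -0.2, -2.5]
gripper_width: 0.21
t 8.625 F [ 0.9 -0.2 -2.5] T [ 0.01 -0.02  0.05] tcp box [[  0.9 162.9]] 107.8 gw 17.9
n 32590 tilt deg [0.15 3.59] top z at y=-80,-15,83: [94.1, 98.2, 104.4] y range 16.5 173.0
```

View pics/s8.png

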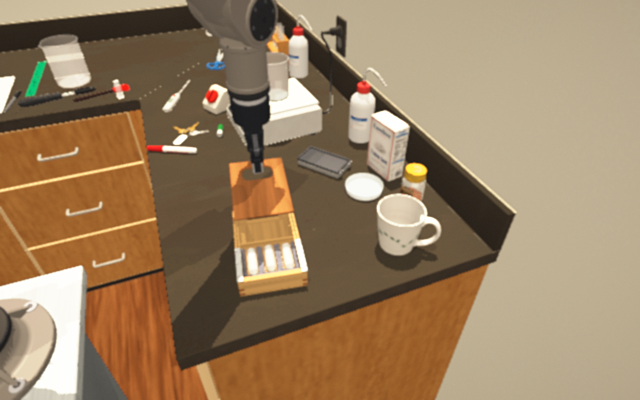

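```bash
python3 -m crank '[[[0,0.012,0],[0,0,0],0.005],[[0,0.02,0],[0,0,0],0.005],[[0,0.025,0],[0,0,0],0.005],[[0,0.025,0],[0,0,0],0.005],[[0,0.02,0],[0,0,0],0.005],[[0,0.012,0],[0,0,0],0.005],[[0,0,0],[0,0,0],0.005]]'
python3 -m crank '[[[0,0,0.015],[0,0,0],0.005],[[0,0,0.02],[0,0,0],0.005],[[0,0,0.02],[0,0,0],0.005],[[0,0,0.015],[0,0,0],0.005],[[0,0,0],[0,0,0],0.005]]'
python3 -c "
from h import *
lidplane('w9')
p,d=bot.read_camera('side'); cv2.imwrite('pics/s9.png',p[:,:,::-1])"
```

```text
t: 9.6
eef_pos: [0.546, 0.3275, 0.1128]
tool_rot: [0.002, 0.084, 0.996, 0.027]
contact_force: [0.7, -0.1, -1.9]
gripper_width: 0.209
t: 10.22
eef_pos: [0.5458, 0.3296, 0.041]
tool_rot: [0.001, 0.085, 0.996, 0.026]
contact_force: [0.1, -0.2, -1.9]
gripper_width: 0.209
t 10.225 F [ 0.1 -0.2 -1.9] T [-0.01  0.04  0.02] tcp box [[ -0.5 279.5]] 41.0 gw 17.8
n 31932 tilt deg [-0.09  3.48] top z at y=-80,-15,83: [20.7, 24.6, 30.6] y range 132.9 289.5
```

View pics/s9.png

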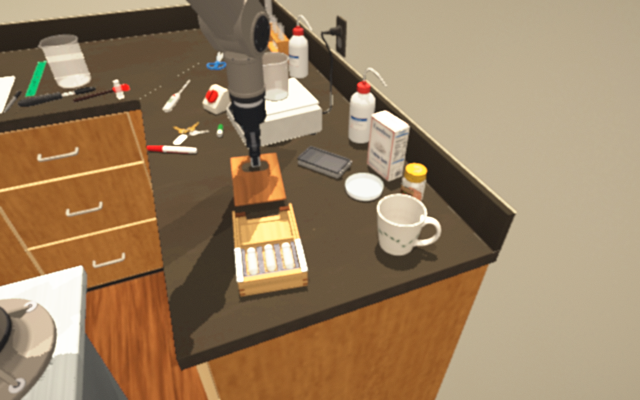

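```bash
python3 -m crank '[[[0,0,0.01],[0,0,0],0.005],[[0,0,0.007],[0,0,0],0.005],[[0,0,0.004],[0,0,0],0.005],[[0,0,0.002],[0,0,0],0.005],[[0,0,0],[0,0,0],0.005]]'
python3 -c "
from h import *
lidplane('w10')"
```

```text
t: 10.95
eef_pos: [0.547, 0.3314, 0.0199]
tool_rot: [0.002, 0.085, 0.996, 0.027]
contact_force: [-0.6, -0.1, -1.9]
gripper_width: 0.206
t 10.95 F [-0.6 -0.1 -1.9] T [ 0.1   0.   -0.02] tcp box [[  0.4 281.5]] 19.9 gw 17.6
n 91 tilt deg [ -6.55 -83.6 ] top z at y=-80,-15,83: [3323.4, 2744.3, 1871.2] y range 289.8 291.5
```

```bash
python3 -m crank '[[[0,0,0.0015],[0,0,0],0.005],[[0,0,0.0015],[0,0,0],0.005],[[0,0,0],[0,0,0],0.005]]'
python3 -m crank '[[[0,0,0],[0,0,0],0.03],[[0,0,0],[0,0,0],0.035],[[0,0,0],[0,0,0],0.04],[[0,0,0],[0,0,0],0.04],[[0,0,0],[0,0,0],0.04]]' 30
python3 -c "
from h import *
lidplane('w11')"
```

```text
t: 11.38
eef_pos: [0.547, 0.3315, 0.0169]
tool_rot: [0.002, 0.085, 0.996, 0.027]
contact_force: [0.1, -0.4, -2.4]
gripper_width: 0.208
t: 12.0
eef_pos: [0.5471, 0.3315, 0.017]
tool_rot: [0.002, 0.085, 0.996, 0.027]
contact_force: [-0.1, 0.2, 0.1]
gripper_width: 0.468
t 12.0 F [-0.1  0.2  0.1] T [-0.03  0.08  0.1 ] tcp box [[  0.4 281.7]] 17.0 gw 39.9
n 510 tilt deg [ 0.05 -0.15] top z at y=-80,-15,83: [0.6, 0.4, 0.2] y range 229.2 293.9
```

View pics/w11.png

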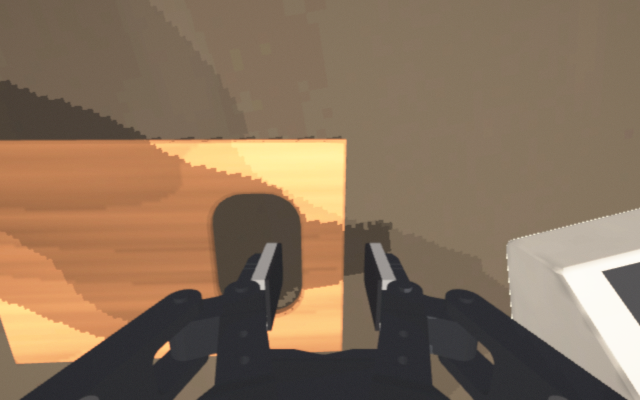

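The lid is released and down; both fingers are clear of the strip, with edges at columns 300 and 345. Contact force is about zero. I'll retreat upward and check.

```bash
python3 -m crank '[[[0,0,-0.008],[0,0,0],0.04],[[0,0,-0.015],[0,0,0],0.04],[[0,0,-0.03],[0,0,0],0.04],[[0,0,-0.04],[0,0,0],0.04],[[0,0,-0.04],[0,0,0],0.04],[[0,0,-0.03],[0,0,0],0.04],[[0,0,0],[0,0,0],0.04]]'
python3 - <<'E'
from h import *
O_=bot.get_obs(); print(O_["contact_force"],O_["eef_pos"])
c=bot.calibration("wrist");p,d=bot.read_camera("wrist");P=cloud(c,d); cv2.imwrite("pics/w12.png",p[:,:,::-1])
hsv=cv2.cvtColor(p,cv2.COLOR_RGB2HSV); m=((hsv[...,0]<18)&(hsv[...,1]>110)&(hsv[...,2]>100)&(P[...,2]<.02)&(d>0)&(P[...,1]>.15)&(P[...,1]<.36)).astype(np.uint8)
n,l,st,ce=cv2.connectedComponentsWithStats(m);k=np.argmax(st[1:,4])+1;mm=l==k
Q=P[mm];A=np.c_[Q[:,:2],np.ones(len(Q))];f=np.linalg.lstsq(A,Q[:,2],rcond=None)[0]
print("n",len(Q),"slope deg",np.degrees(np.arctan(f[:2])),"z",np.percentile(Q[:,2],[2,50,98]).round(4)); b=bx(Q); print("lid box range",b.min(0),b.max(0))
p,d=bot.read_camera("side"); cv2.imwrite("pics/s12.png",p[:,:,::-1])
a=cv2.imread("pics/side0.png"); df=cv2.absdiff(a,np.ascontiguousarray(p[:,:,::-1])).max(2)
for nme,(x0,y0,x1,y1) in dict(petri=(343,172,386,200),mug=(372,195,442,255),scale=(296,145,352,178)).items(): print(nme,(df[y0:y1,x0:x1]>40).mean().round(3))
E
```

```text
t: 12.92
eef_pos: [0.5471, 0.3238, 0.184]
tool_rot: [0.005, 0.085, 0.996, 0.029]
contact_force: [0.2, -0.2, -0.2]
gripper_width: 0.473
[ 0.17625436 -0.18730781 -0.19410553] [0.54713688 0.3238483  0.18398772]
n 17223 slope deg [ 0.08702088 -0.09985487] z [0.0035 0.0055 0.007 ]
lid box range [-57.3 122.4] [ 58.1 293.7]
petri 0.0
mug 0.0
scale 0.041
```

View pics/w12.png

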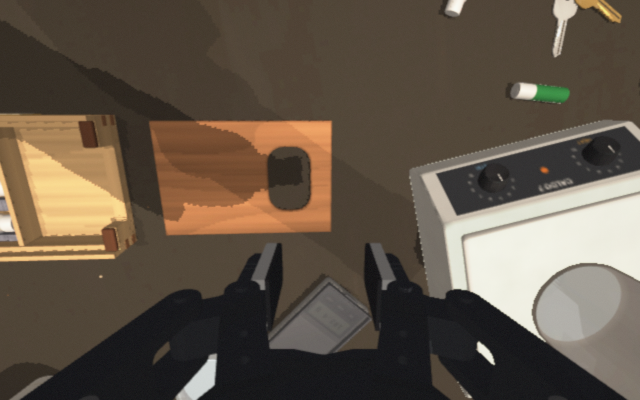

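View pics/s12.png

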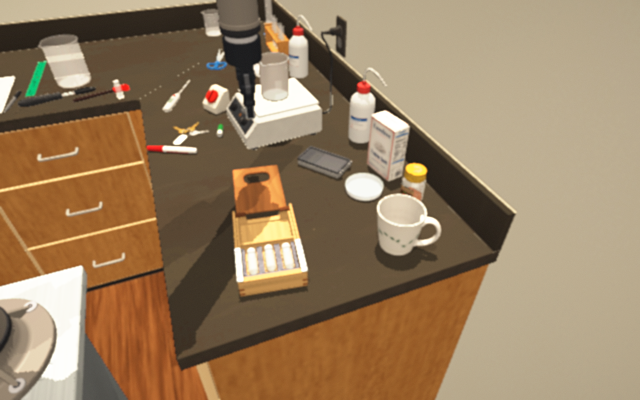

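The lid lies flat: slope is about 0.1°, its top is at about 6 mm, and there's a gap of about 27 mm to the box. Three vials are in the box, and the dish, mug and scale are in place. I'll hand it in.

```bash
python3 -c "
from station import bot
print(bot.hand_in())"
```

```text
the job is handed in; nothing more can be done
None
```

The box is open and the lid lies flat on the worktop in front of the mouth; I handed the job in at about 13 s of the 64 s allowed. No verdict is reported on hand-in.

**What I did:** instead of hooking under the wood with a tilted finger, I pinched the 20.5 mm strip with one finger in the hole and one in the thumb notch. I tipped that end up about 8 mm (3°) over the lip, pulled the lid 95 mm until it was past the keepers, and lifted it. I set it down about 27 mm in front of the box, released it and backed off upward.

**Last checks:**
- **Lid:** slope is about 0.1° and its top is about 6 mm up. It spans box y = 122 to 294 mm.
- **Vials:** all three are visible in the box in the side view. I judged them by eye and did not measure their positions.
- **Petri dish and mug:** the side view shows no change from the start.
- **Scale:** 4% of its pixels changed. I put this down to the arm or its shadow crossing that area in the first picture, as the scale looks in the same place and the arm did not approach it. I did not measure its position.
- **Robot:** contact force is about zero and the gripper is clear, about 0.18 m up.

One reading disagreed: the gripper showed 17.6 to 18 mm while holding the 20.5 mm strip. I took that as give in the fingers, and the grip held throughout.

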